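Snap the ink pad's airtight case shut

TASK

The ink pad dries out when its airtight case stands open. Press the lid of the case that holds the dark ink pad (the case with the blue lid frame and blue latch) down against its gasket until the front latch catches and the lid stays shut by itself. Leave the green case with the cards standing open.

Things in the scene. Friction and masses are not known exactly. Their poses are not given: they have to be found in the camera images.
- ink_case: Fixed grey case holding the dark ink pad; clear lid in a blue frame, blue latch. 140 (x) x 94 (y) x 62 mm. Origin: centre of its underside, on the desk; +x points from latch (front) to hinge (back), z up. Lid plate 8 mm thick, shut top at z = 74 mm; hinge axis along y at x = 70, z = 66 mm. Latch: sprung hook 30 mm wide, x = -85 to -71, top z = 89 mm, moves by itself; do not press it.
- ink_case_press (a point): Middle of the top of the black rubber thumb disc (32 mm wide) on the blue lid: press here. It moves with the lid, 110 mm from the hinge axis, 30 mm behind the lid's front edge. With the lid shut it is at x = -40, y = 0, z = 76 mm in the case's frame; pushing straight down over that spot swings the tilted lid down. The stiff hinge keeps the lid where it is left.
- ink_case_lid (a joint): Blue lid's angle, rad: 0 = shut, level; positive = open (starts 0.3 to 0.55). From about 0.05 the gasket pushes back like a spring, up to some 15 N at the disc. The latch catches once the lid is pressed level (0); pressing on is harmless, to a firm stop at -0.02 (disc 2 mm lower). Let go, a caught lid rests at about 0.01; an uncaught one is lifted to about 0.035.
- card_case_lid (a joint): Lid angle of the other case, rad; 0 = shut, starts at 0.3 to 0.55. That case has the same shape, but a green lid frame and latch and a pale pack of cards inside; it stands to the left or right of the ink case and stays open.

How it is judged:
By the outcome, as a careful person would: the job done as asked, in the order asked, and still so for the second after the job is handed in, with the robot touching nothing.
It also fails if it takes over 29 s, if anything falls off the work surface, if the arm or the gripper's body presses on something with over 40 N, if the wrist force passes 120 N, or if a joint passes its speed limit or range.

ROBOT

A 6-joint arm with a two-finger parallel gripper is mounted at the origin on a cart in front of the work surface, level with it; the furniture and walls round the work are solid. World frame = base frame: x ahead of the robot, y to its left, z up, the work surface at z = 0. Lengths are in m, angles in rad, forces in N, time in s.
With the tool pointing down it reaches from about 0.3 to 1 m from the base axis. Payload 5.1 kg.
Tool frame: the origin (TCP) lies midway between the tips of the shut fingers; the grasp point (between the pads) lies bot.pinch_z behind it (bot.pinch_z is the distance from the TCP to the grasp point, in m); y points along the fingers, x is the direction in which the jaws open and shut, and the axes are right-handed (so a half turn about y gives the same grasp; the last joint's range is limited). The gripper opens to 95 mm and grips with 3 to 60 N. Pads are 20 mm wide; open, the fingers measure 119 mm over their backs; the gripper's body (75 mm by 180 mm) begins 59 mm behind the grasp point.
Start: joints at [-1.391, 0.124, 1.65, -0, 1.367, -0.083], TCP at [0.169, -0.628, 0.215] pointing down, gripper open.
Joint ranges: [-2.61, 2.61], [-1.02, 2.33], [0.03, 2.71], [-1.35, 4.49], [0.32, 2.68], [-2.91, 2.91]. Speed limits (rad/s): [2.57, 2.57, 3.14, 3.14, 3.14, 3.14].

INTERFACE

Orientations are given as a rotation vector (axis times angle).
In Python, from station import bot, optics gives the robot as it stands.
- The arm moves only by the shell command python3 -m handwheel 'ROWS' [FORCE]. ROWS is text: rows parted by semicolons, each of 5 numbers parted by spaces: the shift along the tool's x, y, z normalised to -1 to 1, where 1 is 20 mm, then the turn about the tool's y normalised to -1 to 1, where 1 is 0.12 rad, then the opening, from 0 (shut) to 1 (fully open). In form: tx ty tz twist hand; .... A call has 1 to 12 rows; each row shifts and turns the pose as measured when the row begins, along the tool's axes as they then stand; what a row does not reach is not made up. A row lasts 1/12 s, in which the tool goes at most 41.7 mm and 7.16 degrees, less where a joint would pass 70% of its speed; a pose out of reach is approached as far as the arm can. A call with a number of a shift or a turn outside -1 to 1 is refused whole. A call with a gripper value outside its range is refused whole. The fingers move at their own pace and stop on an object; FORCE is the grip in N (left out, the last holds). Time passes only in rows, so rows that do not move let the fingers close. It gives the time, the measured TCP pose, the force and the opening at its end, in the units of the state.
- bot.get_state(): the state, without advancing time (a new reading comes with each control period).
- optics.grab_frame(name): name is "side" or "top" or "wrist"; returns a dict with "img" (420x560x3 uint8, red, green, blue), "range_z" (420x560 float32, m along the optical axis (not along the pixel's ray), 0 where there is no reading), "fx", "fy", "cx", "cy" (pixels), "world_from_camera" (4x4, takes a point from camera to world coordinates); the wrist camera has in their place "tool_from_camera" (4x4, takes a point from camera to tool coordinates, whose origin is the TCP and whose axes are the tool frame's). Camera axes: x right, y down, z forward; pixel columns grow to the right and rows downward; lengths in m; the calibration is good to about 2 mm. A picture is of the moment at which its call begins: read the wrist's pose just before it.
- bot.close_job(): hands the job in, once; it reports no verdict.
Trained networks look in a picture, given as the dict that the camera call returned (one of the last four; its "shot" number tells which), for a name from the list of things; names that differ only in an ending like _2 or _b are one class to them, and where a whole thing is asked for, a point or a joint stands for the part that bears it (a point fixed in the world has none). Each returns a list of dicts, best first, with "p" (0 to 1); they miss things now and then, are a little off and sometimes report something else, mostly with a low value. They report only what shows in the picture. A call takes as long as a camera call.
- optics.outline_of(picture, query): "region" (420x560 bool, what is visible of it).
- optics.tip_of(picture, query): "location" ([x, y, z] in m, in the coordinates of the camera as it stood for that picture, good to about 4 mm: a listed point, or the origin of a listed thing).
The state is a dict: "time": time; "joints": joint angles; "dq": joint speeds; "effort": joint torques, N m; "tcp_pos": TCP position; "tcp_rot": TCP orientation; "ft_force": force on the tool from outside, world axes, zero at the start; "wrist_torque": the same for the moment, N m; "opening": opening from 0.0 (shut) to 1.0 (fully open).
Only numpy, scipy, OpenCV 4.12 (cv2) and the standard library are available. Lean on these libraries where they do the work, as an engineer would, in place of code of your own. Each camera call takes 0.05 s, during which the arm holds its last target. There are 200 camera calls.

## Working session

There is one attempt and no reset: what is moved stays moved. The work goes in short steps, Python scripts to look and compute and a shell command to move; the robot and the scene stay as the last step left them, time stands still between calls to the robot, and variables do not carry over. Pictures are saved under pics/ and viewed, about 8 in all and at most 12, crops included, and the job is handed in when it is done.

```bash
mkdir -p pics; cat > h.py <<'E'
from station import bot, optics
import numpy as np, cv2
from scipy.spatial.transform import Rotation as R
def show(n,f): cv2.imwrite(f,cv2.cvtColor(n["img"],cv2.COLOR_RGB2BGR))
def W(n,p): return (n["world_from_camera"]@np.r_[p,1])[:3]
E
python3 - <<'E'
from h import *
s=bot.get_state(); print(s["time"],s["tcp_pos"],s["tcp_rot"],s["ft_force"],s["opening"],bot.pinch_z)
print(R.from_rotvec(s["tcp_rot"]).as_matrix().round(3))
ims=[]
for c in("top","side"):
    n=optics.grab_frame(c); ims.append(n["img"])
    for q in("ink_case","ink_case_press"):
        for r in optics.tip_of(n,q)[:3]: print(c,q,round(r["p"],2),W(n,r["location"]).round(4))
    for q in("ink_case","card_case_lid"):
      for r in optics.outline_of(n,q)[:2]:
        ys,xs=np.nonzero(r["region"]); print(c,q,round(r["p"],2),xs.mean().round(),ys.mean().round(),len(xs))
    cv2.imwrite(f"pics/{c}1.png",n["img"][:,:,::-1])
E
```

```text
0.0 [ 0.16873295 -0.62705637  0.21342335] [-1.32071704  1.01449611 -1.01196958] [-0.3325973   0.14724944  0.14647074] 1.0003842151592255 0.0188
[[ 0.26  -0.     0.966]
 [-0.966  0.002  0.26 ]
 [-0.002 -1.     0.   ]]
top ink_case 0.9 [ 0.5152 -0.2162  0.0033]
top ink_case_press 0.58 [ 0.484  -0.2246  0.124 ]
top ink_case 0.82 375.0 231.0 3368
top card_case_lid 0.93 187.0 217.0 2286
side ink_case 0.9 [ 0.5092 -0.2096 -0.0026]
side ink_case_press 0.96 [ 0.4835 -0.2205  0.1224]
side ink_case 0.74 254.0 272.0 4802
side card_case_lid 0.94 268.0 149.0 1018
```

View pictures.

View pics/top1.png

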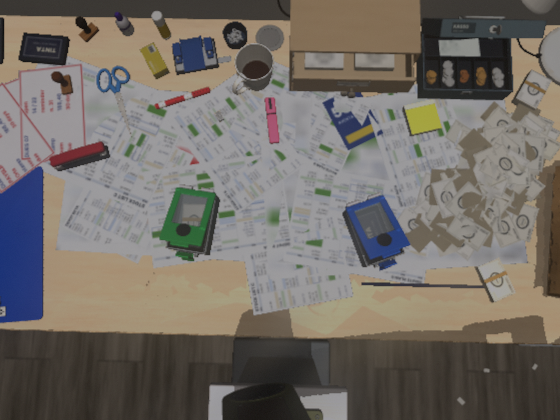

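View pics/side1.png

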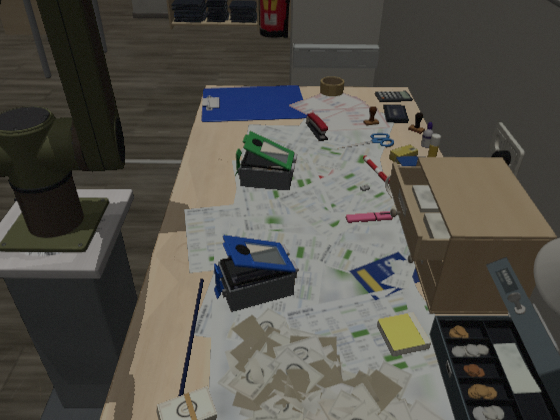

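The top view shows the green case at (187,217) and the blue ink case at (375,231), with its latch at about (387,262). The side view agrees: blue lid at (258,253), green lid at (268,149). I'll refine the yaw and lid angle from depth.

```bash
cat >> h.py <<'E'
def lid(c,q="ink_case_lid",ref=(30,60,160)):
    n=optics.grab_frame(c); r=optics.outline_of(n,q)
    if not r: return None
    h=cv2.cvtColor(n["img"],cv2.COLOR_RGB2HSV); lo,hi=((105,130),(40,85))[q!="ink_case_lid"]
    m=r[0]["region"]&(n["range_z"]>0)&(h[...,0]>lo)&(h[...,0]<hi)&(h[...,1]>100)
    v,u=np.nonzero(m); z=n["range_z"][v,u]
    P=np.c_[(u-n["cx"])/n["fx"]*z,(v-n["cy"])/n["fy"]*z,z]; P=P@n["world_from_camera"][:3,:3].T+n["world_from_camera"][:3,3]
    P=P[P[:,2]>.065]
    for _ in range(4):
        A=np.c_[P[:,:2],np.ones(len(P))]; k=np.linalg.lstsq(A,P[:,2],rcond=None)[0]; e=P[:,2]-A@k; P=P[abs(e)<max(2*e.std(),.002)]
    rect=cv2.minAreaRect(P[:,:2].astype(np.float32))
    return dict(p=r[0]["p"],n=len(P),angle=np.arctan(np.hypot(*k[:2])),yaw=np.arctan2(-k[1],-k[0]),rect=rect,res=e.std(),zr=(P[:,2].min(),P[:,2].max()))
E
python3 - <<'E'
from h import *
for c in("top","side"): print(c,lid(c))
print(lid("top","card_case_lid"))
o=np.array([.512,-.213]);T=R.from_rotvec(bot.get_state()["tcp_rot"]).as_matrix()
for y in(.25,.33,.42):
    t=o-.04*np.array([np.cos(y),np.sin(y)]); print(t, T.T@(np.r_[t,.15]-bot.get_state()["tcp_pos"])/.02)
E
```

```text
top {'p': 0.9, 'n': 1198, 'angle': np.float64(0.43944573715579177), 'yaw': np.float64(0.36354020204198867), 'rect': ((0.5166110992431641, -0.2097407877445221), (0.13219361007213593, 0.09239999204874039), 21.28937339782715), 'res': np.float64(0.001548721973758085), 'zr': (np.float64(0.07361303990834434), np.float64(0.13821220938836576))}
side {'p': 0.98, 'n': 903, 'angle': np.float64(0.4389393347397106), 'yaw': np.float64(0.36562619859761747), 'rect': ((0.5153584480285645, -0.21423223614692688), (0.13287203013896942, 0.09213726222515106), 20.64677619934082), 'res': np.float64(0.0011357013962661267), 'zr': (np.float64(0.07174436263303263), np.float64(0.13576886713767233))}
{'p': 0.72, 'n': 1114, 'angle': np.float64(0.42295807438882793), 'yaw': np.float64(-0.13739752296826915), 'rect': ((0.5281340479850769, 0.20830532908439636), (0.09117668122053146, 0.1320583075284958), 82.85814666748047), 'res': np.float64(0.001528308913205602), 'zr': (np.float64(0.07387005770909116), np.float64(0.13653402573256113))}
[ 0.4732435  -0.22289616] [-15.59009388   3.23322347  19.95603709]
[ 0.47415831 -0.22596172] [-15.43019568   3.23322654  19.96038614]
[ 0.47547644 -0.22931042] [-15.25138769   3.23322972  19.98053159]
```

```bash
python3 -m handwheel '-.77 0 1 0 0;-.77 0 1 0 0;-.77 0 1 0 0;-.77 0 1 0 0;-.77 0 1 0 0;-.77 0 1 0 0;-.77 0 1 0 0;-.77 0 1 0 0;-.77 0 1 0 0;-.77 0 1 0 0;-.77 0 1 0 0;-.77 0 1 0 0' 20; cat >> h.py <<'E'
def rem(t=(.4713,-.2285,.15)):
    s=bot.get_state();T=R.from_rotvec(s["tcp_rot"]).as_matrix(); print(s["time"],s["tcp_pos"],"units",(T.T@(np.array(t)-s["tcp_pos"])/.02).round(2),"down",-T[2,1].round(4),"F",s["ft_force"].round(1),"op",s["opening"])
E
python3 -c "from h import *;rem()"
```

```text
time: 1.8
tcp_pos: [0.3572, -0.3807, 0.2149]
tcp_rot: [-1.321, 1.018, -1.023]
ft_force: [0.8, -1.0, 0.0]
opening: 0.215
1.8 [ 0.35723668 -0.38067724  0.21489077] units [-5.95  3.22  7.43] down 1.0 F [ 0.8 -1.   0. ] op 0.21450536834390488
```

```bash
python3 -m handwheel '-.8 0 1 0 0;-.8 0 1 0 0;-.8 0 1 0 0;-.8 0 1 0 0;-.8 0 1 0 0;-.8 0 1 0 0;-.8 0 1 0 0;-.4 0 .4 0 0;0 0 0 0 0' ; python3 -c "from h import *;rem()"
```

```text
time: 2.55
tcp_pos: [0.4771, -0.216, 0.2164]
tcp_rot: [-1.322, 1.011, -1.023]
ft_force: [0.0, 0.9, -0.8]
opening: 0.004
2.55 [ 0.47710349 -0.21600883  0.21639602] units [ 0.51  3.32 -0.45] down 1.0 F [ 0.   0.9 -0.8] op 0.0035150515165183875
```

```bash
python3 -m handwheel '.5 .6 -.45 0 0;0 .8 0 0 0;0 .8 0 0 0;0 .4 0 0 0;0 0 0 0 0'; python3 - <<'E'
from h import *
rem((.4713,-.2285,.076))
n=optics.grab_frame("side")
for r in optics.tip_of(n,"ink_case_press")[:1]: print(W(n,r["location"]))
cv2.imwrite("pics/side2.png",cv2.resize(n["img"][180:340,160:360,::-1],None,fx=3,fy=3))
E
```

```text
time: 2.97
tcp_pos: [0.4703, -0.2321, 0.1648]
tcp_rot: [-1.325, 1.007, -1.027]
ft_force: [-0.2, -0.7, 0.1]
opening: 0.005
2.9667 [ 0.47034222 -0.23211385  0.16480877] units [-0.22  4.44  0.07] down 0.9999 F [-0.2 -0.7  0.1] op 0.004749075479601941
[ 0.48406397 -0.22326386  0.12209291]
```

View pics/side2.png

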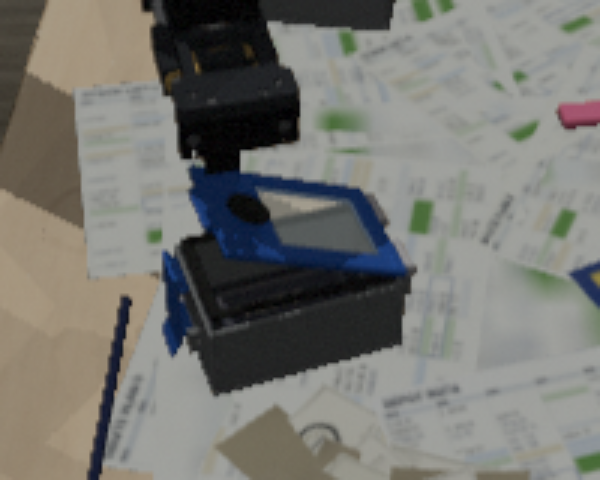

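The shut fingers, at about (220,160) in the crop, hang over the front of the blue lid, and the disc is at (248,208). The position matches the target, so I'll press down.

```bash
python3 -m handwheel '-.2 .6 0 0 0;0 .6 0 0 0;0 .6 0 0 0;0 .6 0 0 0;0 .5 0 0 0;0 0 0 0 0'; python3 -c "from h import *;rem((.4713,-.2285,.076))"
```

```text
time: 3.57
tcp_pos: [0.4721, -0.2306, 0.1063]
tcp_rot: [-1.324, 1.0, -1.034]
ft_force: [-0.5, -0.2, 0.7]
opening: 0.005
3.5667 [ 0.47212394 -0.23061116  0.1063316 ] units [-0.14  1.51 -0.03] down 0.9998 F [-0.5 -0.2  0.7] op 0.004940092984528077
```

```bash
python3 -m handwheel '-.1 .5 0 0 0;0 .4 0 0 0;0 .3 0 0 0;0 .3 0 0 0;0 0 0 0 0'; python3 - <<'E'
from h import *
rem((.4713,-.2285,.076)); r=lid("side"); print(r and (r["angle"],r["n"]))
E
```

```text
time: 3.98
tcp_pos: [0.4719, -0.2298, 0.0751]
tcp_rot: [-1.327, 1.0, -1.033]
ft_force: [-3.1, 1.4, 8.5]
opening: 0.002
3.9833 [ 0.47192837 -0.22980186  0.07507324] units [-0.07 -0.05 -0.01] down 0.9998 F [-3.1  1.4  8.5] op 0.002365822012235421
(np.float64(0.00981718387752955), 826)
```

```bash
python3 -m handwheel '0 .15 0 0 0;0 .1 0 0 0;0 .1 0 0 0'; python3 -c "from h import *;rem((.4713,-.2285,.076))"
```

```text
time: 4.33
tcp_pos: [0.472, -0.2299, 0.0739]
tcp_rot: [-1.328, 1.004, -1.029]
ft_force: [-7.1, 3.7, 15.6]
opening: 0.004
4.3333 [ 0.47195398 -0.22989642  0.0739225 ] units [-0.07 -0.11 -0.01] down 0.9999 F [-7.1  3.7 15.6] op 0.0038907940740409625
```

```bash
python3 -m handwheel '0 .2 0 0 0;0 .15 0 0 0'; python3 -c "from h import *;rem((.4713,-.2285,.076))"
```

```text
time: 4.5
tcp_pos: [0.4722, -0.23, 0.0739]
tcp_rot: [-1.33, 1.007, -1.025]
ft_force: [-10.0, 4.8, 19.1]
opening: 0.006
4.5 [ 0.47216748 -0.23003126  0.07386866] units [-0.08 -0.11 -0.02] down 0.9999 F [-10.    4.8  19.1] op 0.005538185466241783
```

z = 73.9 mm matches the firm stop (76 − 2 mm), and extra force no longer moves it. I'll lift and check.

```bash
python3 -m handwheel '0 -.3 0 0 0;0 -.5 0 0 0;0 -1 0 0 0;0 -1 0 0 0;0 -1 0 0 0;0 -1 0 0 0;0 -1 0 0 0;0 -1 0 0 0;0 0 0 0 0;0 0 0 0 0;0 0 0 0 0;0 0 0 0 0'; python3 - <<'E'
from h import *
rem()
for c in("side","top"):
  r=lid(c); print(c,r and (r["angle"],r["n"],r["zr"],r["rect"]))
r=lid("top","card_case_lid"); print(r and r["angle"])
n=optics.grab_frame("side")
for r in optics.tip_of(n,"ink_case_press")[:1]: print(W(n,r["location"]))
cv2.imwrite("pics/side3.png",cv2.resize(n["img"][110:330,160:360,::-1],None,fx=2.7,fy=2.7))
E
```

```text
time: 5.5
tcp_pos: [0.4724, -0.2273, 0.2147]
tcp_rot: [-1.326, 1.005, -1.026]
ft_force: [-0.4, -0.7, -0.7]
opening: 0.007
5.5 [ 0.47238788 -0.22726842  0.21473952] units [ 0.    3.24 -0.08] down 0.9999 F [-0.4 -0.7 -0.7] op 0.006917951675428365
side (np.float64(0.01317174368358354), 1106, (np.float64(0.07115650055663802), np.float64(0.0776413610085207)), ((0.506345272064209, -0.21642407774925232), (0.14525434374809265, 0.09274034947156906), 20.759048461914062))
top (np.float64(0.013035636204038971), 381, (np.float64(0.07180378438663282), np.float64(0.07872730070759215)), ((0.5497547388076782, -0.1976914405822754), (0.05528158321976662, 0.0903376042842865), 21.67369270324707))
0.4274657044147844
[ 0.47163544 -0.22751438  0.07649966]
```

View pics/side3.png

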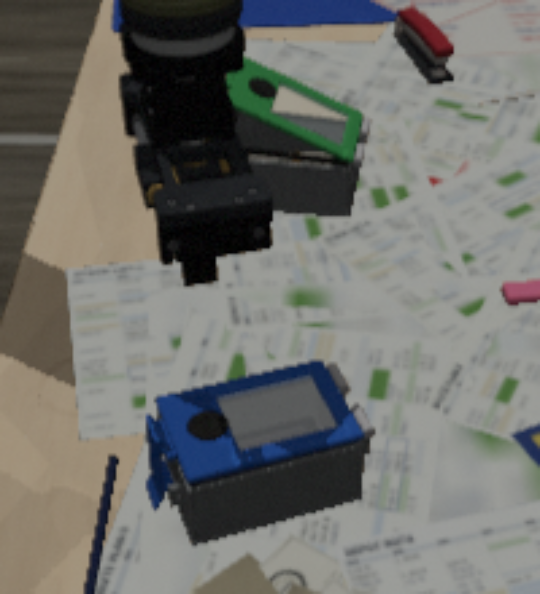

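The blue lid lies level, with its disc at (208,425) and latch at (155,460). The green case at (295,130) is still open. I'll wait a second and measure once more to confirm it stays shut.

```bash
python3 -m handwheel '0 0 0 0 0;0 0 0 0 0;0 0 0 0 0;0 0 0 0 0;0 0 0 0 0;0 0 0 0 0;0 0 0 0 0;0 0 0 0 0;0 0 0 0 0;0 0 0 0 0;0 0 0 0 0;0 0 0 0 0'; python3 - <<'E'
from h import *
r=lid("side"); print(r["angle"],r["zr"])
if r["angle"]<.02: print(bot.close_job())
E
```

```text
time: 6.9
tcp_pos: [0.4727, -0.2275, 0.2156]
tcp_rot: [-1.326, 1.004, -1.027]
ft_force: [-0.1, -0.2, -0.6]
opening: 0.008
0.012960660737373451 (np.float64(0.07118015789424947), np.float64(0.07740506214905096))
the job is handed in; nothing more can be done
None
```

The blue ink case is shut and stays shut by itself, and the green card case is still open. I pressed the thumb disc straight down with shut fingers to the firm stop (fingertips at z = 73.9 mm, about 19 N downward), then lifted about 140 mm clear. The job was handed in at about 7 s.

- **Blue lid:** after release both cameras put the lid at about 0.013 rad. The side camera read the same again about a second later. A caught lid rests near 0.01 and an uncaught one near 0.035, so this one caught. The disc was found at z = 76.5 mm, which also fits a shut lid.
- **Green lid:** it read about 0.42 rad before and 0.43 after, so it did not move.
- **One disagreement:** during the press the side camera read +0.010 rad while the fingertip height implied slightly below level. The depth-based angle may therefore be off by up to about 0.02 rad. That error would make the lid read too open, so it does not weaken the result.

I judged that the latch caught from the lid angle and did not look at the latch itself up close.

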